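# Select the three-dot line on the studio's selector console

### The arm

A 7-joint arm with a two-finger parallel gripper is mounted at the origin on the work surface. World frame = base frame: x ahead of the robot, y to its left, z up, the work surface at z = 0. Lengths are in m, angles in rad, forces in N, time in s.
With the tool pointing down it reaches from about 0.425 to 1.025 m from the base axis. Payload 3.6 kg.
Tool frame: the origin (TCP) lies at the very end of the fingers, on their centre line; the grasp point (between the pads) lies 19 mm behind it; z points along the fingers, y is the direction in which the jaws open and shut (so a half turn about z gives the same grasp; the last joint's range is limited). The gripper opens to 85 mm and grips with 20 to 120 N. Pads are 22 mm wide; open, the fingers measure 114 mm over their backs; the gripper's body (76 mm by 85 mm) begins 54 mm behind the grasp point. The pads swing forward as they close: fully open they stand 13 mm farther back than shut.
Start: joints at [-1.381, 0.591, 0.048, 1.609, -0.033, 0.943, -0.034], TCP at [0.203, 0.696, 0.231] pointing down, gripper open.
Joint ranges: [-2.69, 2.69], [-0.47, 2.24], [-1.27, 1.36], [0.19, 2.51], [-1.53, 4.68], [0.08, 2.07], [-3.09, 3.09]. Speed limits (rad/s): [2.57, 2.57, 3.14, 3.14, 3.14, 3.14, 3.14].

### API

Orientations are given as a rotation vector (axis times angle).
In Python, from plant import bot gives the robot as it stands.
- The arm moves only by the tool drive_tool, never from a script. Its argument "steps" is a list of rows, each a list of 7 numbers: the gripper command: -1 is shut, 1 is fully open, values between are in proportion, then the shift along the tool's x, y, z in m, then the turn, a rotation vector about the tool's x, y, z in rad. A call has 1 to 8 rows; each row is the pose to reach, as a shift and turn from the pose measured when the call began, along the tool's axes at that moment; what a row does not reach only later rows make up. A row lasts 1/10 s, in which the tool goes at most 50 mm and 8.59 degrees, less where a joint would pass 70% of its speed; a pose out of reach is approached as far as the arm can. A call with a gripper value outside its range is refused whole. The fingers move at their own pace and stop on an object; "squeeze" is the grip in N (left out, the last holds). Time passes only in rows, so rows that repeat a pose let the fingers close. It gives the time, the measured TCP pose, the force and the opening at its end, in the units of the state.
- bot.observe(): the state, without advancing time (a new reading comes with each control period).
- bot.camera(name): name is "scene" or "top"; returns a dict with "color" (384x512x3 uint8, blue, green, red), "fx", "fy", "cx", "cy" (pixels), "R" (3x3) and "t" (3): a world point X has camera coordinates R X + t. Camera axes: x right, y down, z forward; pixel columns grow to the right and rows downward; lengths in m; the calibration is good to about 2 mm. A picture is of the moment at which its call begins. There is no depth.
- bot.sign_off(): hands the job in, once; it reports no verdict.
The state is a dict: "t": time; "joint_pos": joint angles; "dq": joint speeds; "effort": joint torques, N m; "tool_pos": TCP position; "eef_rot": TCP orientation; "contact_force": force on the tool from outside, world axes, zero at the start; "moment": the same for the moment, N m; "finger_gap": finger opening in m.
Only numpy, scipy, OpenCV 4.12 (cv2) and the standard library are available. Lean on these libraries where they do the work, as an engineer would, in place of code of your own. Each camera call takes 0.05 s, during which the arm holds its last target. There are 200 camera calls.

### The job

On the grey selector console, push the upright tab of the rotary dial around, click by click, until it points squarely at the round tag with three dots. Only then press the push button behind the dial fully down and let it come back up. Only push and touch, and leave the jars, cup, wooden block and other loose things standing where they are.

Things in the scene. Friction and masses are not known exactly. Their poses are not given: they have to be found in the camera images.
- console: Grey steel housing fixed to the table, a flat box 275 mm (x) by 320 mm (y) by 55 mm high. Origin at table height under the dial's axis, z up; its x axis points from the dial to the push button (away from the robot within about 0.3 rad), y to its left. Four tags lie on its top in an arc on the robot's side of the dial.
- selector (a joint): Dial angle, rad, anticlockwise from above, stops at -1.78 and 1.78. At 0 the tab points along the console's -x, where there is no tag; +pi/4 and +pi/2 are the tags on its -y side, -pi/4 and -pi/2 those on +y. A spring detent draws it to the nearest multiple of pi/4; past the hump half-way (about 5 N at the tab) it moves on by itself to the next, within a second, and stays.
- tab (a point): Centre of the dial's upright tab: a dark steel fin 70 mm from the axis, 12 mm thick along its travel, 34 mm radially (50 to 84 mm from the axis), from 60 to 112 mm above the table; push either broad face. The dial is an aluminium disc of 55 mm radius, top at 68 mm, hub and rib up to 74 mm; around it the console's top is at 55 mm.
- pointer (a point): The point on the console's top that the tab points at, 118 mm from the dial's axis in the tab's direction; it turns with the dial. Lies over a tag's centre when the tab points squarely at that tag.
- tag1: Fixed flat aluminium disc, 44 mm across and 3 mm thick, carrying one raised black dot of 11 mm diameter, 2.5 mm high; the origin is its centre on the console's top, 118 mm from the dial's axis. Which of the four places it has varies.
- tag2: Fixed flat aluminium disc, 44 mm across and 3 mm thick, carrying two raised black dots of 11 mm diameter, 2.5 mm high; the origin is its centre on the console's top, 118 mm from the dial's axis. Which of the four places it has varies.
- tag3: Fixed flat aluminium disc, 44 mm across and 3 mm thick, carrying three raised black dots in a triangle of 11 mm diameter, 2.5 mm high; the origin is its centre on the console's top, 118 mm from the dial's axis. Which of the four places it has varies.
- tag4: Fixed flat aluminium disc, 44 mm across and 3 mm thick, carrying four raised black dots in a square of 11 mm diameter, 2.5 mm high; the origin is its centre on the console's top, 118 mm from the dial's axis. Which of the four places it has varies.
- start (a joint): Travel of the push button behind the dial, m: 0 up, 0.006 fully down. A spring returns it; fully down takes 5 N.
- start_top (a point): Centre of the top face of the push button, a grey cap of 16 mm radius in a black housing on the console's centre line, 90 mm from the dial's axis on the side away from the robot; it is pressed straight down.
- frit_jar: Loose small jar, 32 mm across and 45 mm high, standing on the console's back left corner; origin at the centre of its foot.
- collar: Loose brass collar, 36 mm across and 18 mm high, on the console's back right corner; origin at the centre of its foot.
- wood_block: Loose dark wooden block, 90 x 55 x 45 mm, on the table at the console's left side; origin at the centre of its underside.
- steel_cup: Loose steel cup, 70 mm across and 75 mm high, on the table at the console's right side; origin at the centre of its foot.
- colour_jar: Loose jar, 64 mm across and 85 mm high, on the right of the table; origin at the centre of its foot.
- brush: Loose brush lying on the left of the table; origin at the centre of its underside.
- can: Loose can, 60 mm across and 90 mm high, on the left of the table; origin at the centre of its foot.

How it is judged:
On the way, in this order (a step that is already met when the one before it is completed fails the run):
1. the tab points at the three-dot tag and the dial rests there (horizontal distance between pointer and tag3 below 0.012 m and velocity of joint selector between -0.1 and 0.1 rad/s), for 0.2 s.
2. the button is pressed fully down while the tab points there (horizontal distance between pointer and tag3 below 0.012 m and value of joint start above 0.0045 m), for 0.05 s.
At the end, for the whole second after the job is handed in: The tab points at the three-dot tag within 12 mm at the tag (about 6 degrees) and rests; the button has been pressed at least 4.5 mm after that and is back up (under 2 mm); every loose thing is within 30 mm of where it stood (horizontal distance between pointer and tag3 below 0.012 m and value of joint start below 0.002 m and velocity of joint selector between -0.05 and 0.05 rad/s and distance of each of frit_jar, collar, wood_block, steel_cup, colour_jar, brush, can from where it was at the start of the episode below 0.03 m); the robot touches nothing.
It fails at once if the button is pressed while the tab does not point at the three-dot tag (horizontal distance between pointer and tag3 above 0.02 m and value of joint start above 0.003 m).
It fails at once if a loose thing is shoved more than 30 mm, lifted or carried (distance of any of frit_jar, collar, wood_block, steel_cup, colour_jar, brush, can from where it was at the start of the episode above 0.03 m).
It fails at once if a standing thing is tipped over (angle between any of frit_jar, collar, wood_block, steel_cup, colour_jar, can's own z axis and vertical above 0.5 rad).
It also fails if it takes over 54 s, if anything falls off the work surface, if the arm or the gripper's body presses on something with over 40 N, if the wrist force passes 120 N, or if a joint passes its speed limit or range.

## Working session

There is one attempt and no reset: what is moved stays moved. The work goes in short steps, Python scripts to look and compute and a tool call to move; the robot and the scene stay as the last step left them, time stands still between calls to the robot, and variables do not carry over. Pictures are saved under pics/ and viewed, about 8 in all and at most 12, crops included, and the job is handed in when it is done.

Besides the shell and the picture viewer there is one more tool, called as name(argument=value, ...) on one line, values as JSON. drive_tool: Moves the arm, as the interface text tells. Its arguments: {"type":"object","properties":{"steps":{"type":"array","items":{"type":"array","items":{"type":"number"}}},"squeeze":{"type":"number"}},"required":["steps"]}

```bash
mkdir -p pics; cat > h.py <<'E'
import numpy as np, cv2
from plant import bot
def ray(c,u,v,z):
    R=np.array(c["R"]);t=np.array(c["t"]);d=R.T@np.array([(u-c["cx"])/c["fx"],(v-c["cy"])/c["fy"],1]);o=-R.T@t
    return (o+d*(z-o[2])/d[2]).round(4)
def proj(c,X):
    p=np.array(c["R"])@np.array(X)+np.array(c["t"]);return np.array([c["fx"]*p[0]/p[2]+c["cx"],c["fy"]*p[1]/p[2]+c["cy"]]).round(1)
E
python3 - <<'E'
from h import *
import pickle
for n in("top","scene"):
    c=bot.camera(n);pickle.dump(c,open(n+".pkl","wb"));cv2.imwrite(f"pics/{n}0.png",cv2.resize(c["color"],(768,576),interpolation=cv2.INTER_CUBIC))
    print(n,c["fx"],c["cx"],c["cy"],-np.array(c["R"]).T@c["t"])
print(bot.observe())
E
```

```text
top 446.76652359909923 250.61756732869247 183.9109836182664 [0.43059795 0.0109079  1.35045553]
scene 495.27377688148164 241.14984822589577 191.9946386494613 [ 1.45585045 -0.37856252  1.17433846]
{'t': 0.1, 'joint_pos': array([-1.38050656,  0.59207334,  0.0483103 ,  1.6096896 , -0.03329874,
        0.94267703, -0.03371703]), 'dq': array([-0.00028873, -0.0004276 ,  0.00039461, -0.00337177, -0.00048325,
        0.00111037, -0.00057347]), 'effort': array([ 4.54172681e-03, -5.49991858e+01,  1.55312039e+00, -1.98823947e+01,
        9.71335801e-03,  3.78555385e-03,  2.13560220e-06]), 'tool_pos': array([0.20278459, 0.69529404, 0.2302239 ]), 'eef_rot': array([-0.44416555, -3.10986406,  0.00319721]), 'contact_force': array([ 0.37570593, -0.86559183, -0.64045172]), 'moment': array([-0.03469653,  0.03316381, -0.02919025]), 'finger_gap': 0.0855551110044125}
```

View pics/top0.png

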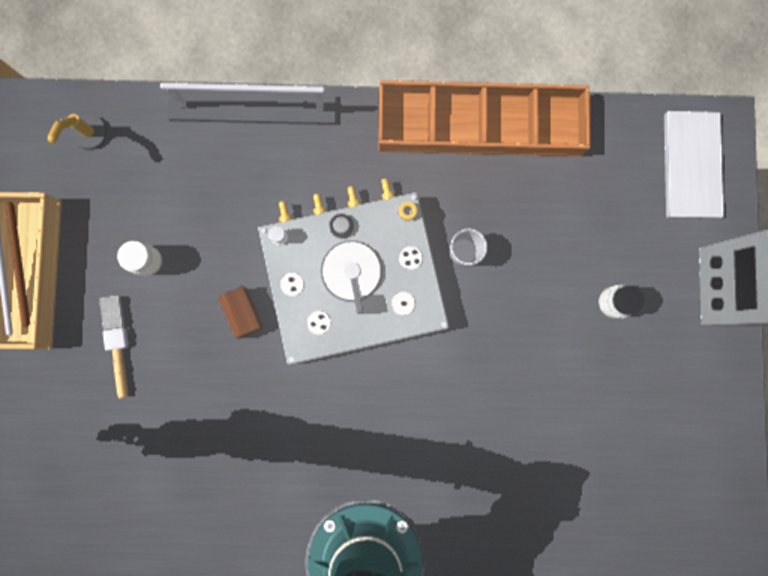

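View pics/scene0.png

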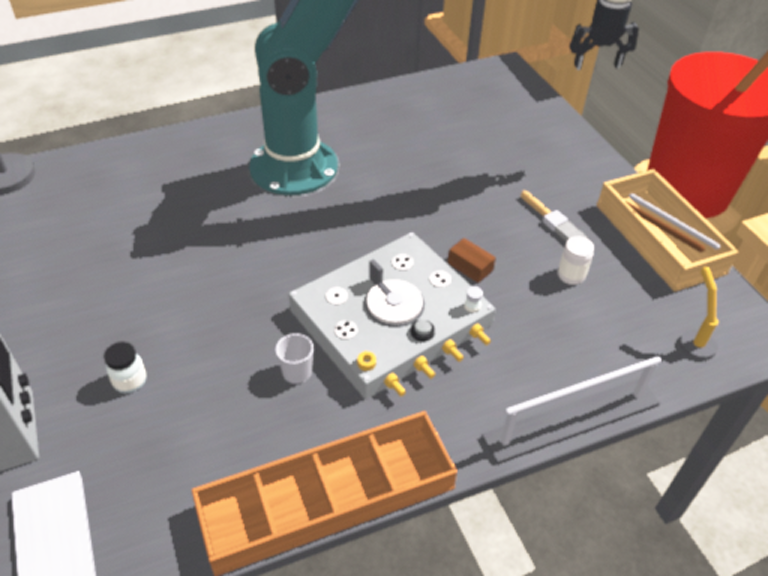

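The top view shows the dial centre near (351,270), the tab near (358,300), and the button at (341,225). The tags are three dots at (319,322), two at (291,285), one at (403,303) and four at (411,258). The tab seems to sit at 0, so the target is one click towards +y (-π/4). Next I'll check this in an enlarged crop.

```bash
python3 - <<'E'
from h import *
import pickle
c=pickle.load(open("top.pkl","rb"))
k=c["color"][120:250,165:315];cv2.imwrite("pics/crop0.png",cv2.resize(k,(750,650)[:2],interpolation=cv2.INTER_CUBIC)[:600])
s=2/3.
T={n:ray(c,u*s-.17,v*s-.17,.058) for n,u,v in(("t2",291,285),("t3",319,322),("t1",403,303),("t4",411,258))}
# fit centre/yaw: tags at angles in console frame; dir=( -cos a, -sin a)
A=dict(t1=np.pi/4,t4=np.pi/2,t3=-np.pi/4,t2=-np.pi/2)
from scipy.optimize import least_squares
def m(p,l):
    cs,sn=np.cos(p[2]),np.sin(p[2]);return p[:2]+np.array([[cs,-sn],[sn,cs]])@l
f=lambda p:np.concatenate([m(p,-.118*np.array([np.cos(A[n]),np.sin(A[n])]))-T[n][:2] for n in T])
r=least_squares(f,[.6,0,0.2]);print(T,r.x,r.fun.round(4))
print("button",ray(c,341*s,225*s,.075),m(r.x,np.array([.09,0])),"hub",ray(c,351*s,270*s,.07))
p=r.x
for a in(0,np.pi/4,-np.pi/4):
    q=m(p,-.07*np.array([np.cos(a),np.sin(a)]));print(a,q,proj(c,[*q,.112]),"crop px",(proj(c,[*q,.112])-[165,120])*5)
E
```

```text
{'t2': array([0.5307, 0.1519, 0.058 ]), 't3': array([0.4604, 0.0961, 0.058 ]), 't1': array([ 0.5   , -0.0649,  0.058 ]), 't4': array([ 0.5879, -0.0792,  0.058 ])} [0.56023185 0.03606061 0.24416806] [ 0.001  -0.0013 -0.0013  0.0008 -0.0006 -0.0002  0.0009  0.0008]
button [0.6465 0.0571 0.075 ] [0.64756235 0.05781803] hub [0.5604 0.0361 0.07  ]
0 [0.49230814 0.01913816] [239.3 203. ] crop px [371.5 415. ]
0.7853981633974483 [ 0.52416851 -0.02393469] [255.1 191.9] crop px [450.5 359.5]
-0.7853981633974483 [0.50023656 0.07212395] [220.3 199.8] crop px [276.5 399. ]
```

View pics/crop0.png

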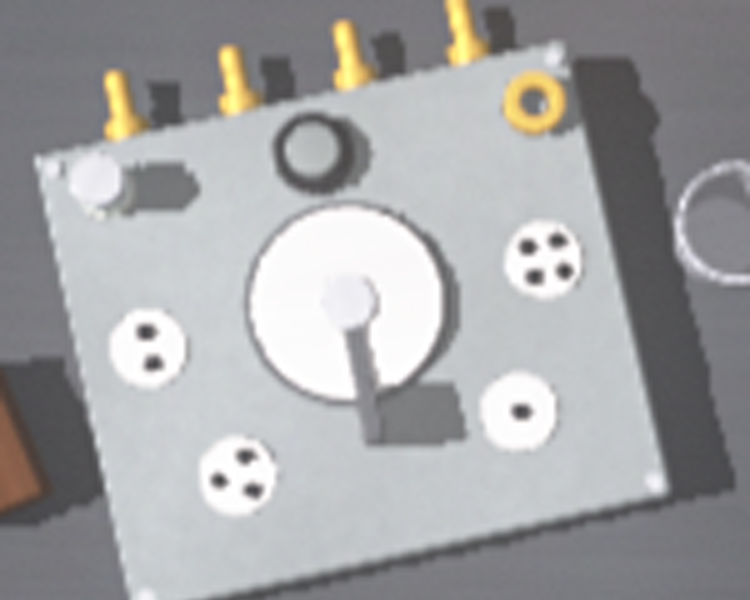

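The crop confirms it: the tab at crop (371,415) matches the predicted angle 0, and the three-dot tag at (238,475) is at -π/4. I'll move over in two stages to beside the tab on its -y side, with the gripper shut.

drive_tool(steps=[[-1, -0.06, -0.07, 0, 0, 0, 0], [-1, -0.12, -0.15, 0, 0, 0, 0], [-1, -0.18, -0.22, 0, 0, 0, 0], [-1, -0.25, -0.3, 0, 0, 0, 0], [-1, -0.31, -0.38, 0, 0, 0, 0], [-1, -0.37, -0.45, 0, 0, 0, 0], [-1, -0.43, -0.53, 0, 0, 0, 0], [-1, -0.49, -0.607, 0, 0, 0, 0]])

```text
t: 0.9
tool_pos: [0.359, 0.3255, 0.2309]
eef_rot: [-0.444, -3.11, 0.004]
contact_force: [1.0, -0.3, 0.0]
finger_gap: 0.0004
```

```bash
cat >> h.py <<'E'
from scipy.spatial.transform import Rotation as Ro
def to(*W):
    o=bot.observe();R=Ro.from_rotvec(o["eef_rot"]).as_matrix();print("t",o["t"],"pos",o["tool_pos"].round(4),"F",o["contact_force"].round(1),"gap",round(o["finger_gap"],4),"yaw ty",R[:,1].round(3),"q",o["joint_pos"].round(2))
    for w in W: print(w,"->",(R.T@(np.array(w)-o["tool_pos"])).round(4))
E
python3 -c "
from h import *
to((.503,-.0245,.2),(.503,-.0245,.088))"
```

```text
t 0.9 pos [0.359  0.3255 0.2309] F [ 1.  -0.3  0. ] gap 0.0004 yaw ty [ 0.28   0.96  -0.002] q [-0.9   0.29  0.09  2.14 -0.04  0.71  0.5 ]
(0.503, -0.0245, 0.2) -> [-0.2361 -0.2957  0.0316]
(0.503, -0.0245, 0.088) -> [-0.2361 -0.2954  0.1436]
```

drive_tool(steps=[[-1, -0.236, -0.296, 0.03, 0, 0, 0], [-1, -0.236, -0.296, 0.03, 0, 0, 0], [-1, -0.236, -0.296, 0.03, 0, 0, 0], [-1, -0.236, -0.296, 0.03, 0, 0, 0], [-1, -0.236, -0.296, 0.03, 0, 0, 0], [-1, -0.236, -0.296, 0.03, 0, 0, 0], [-1, -0.236, -0.296, 0.03, 0, 0, 0], [-1, -0.236, -0.296, 0.03, 0, 0, 0]])

```text
t: 1.7
tool_pos: [0.5035, -0.029, 0.2014]
eef_rot: [0.45, 3.109, -0.006]
contact_force: [0.3, -0.4, 0.5]
finger_gap: 0.0002
```

drive_tool(steps=[[-1, 0, 0, 0, 0, 0, 0], [-1, 0, 0, 0, 0, 0, 0]])

```text
t: 1.9
tool_pos: [0.5032, -0.03, 0.201]
eef_rot: [-0.455, -3.108, 0.006]
contact_force: [0.0, 1.2, 0.8]
finger_gap: -0.0001
```

```bash
python3 -c "
from h import *
to((.503,-.0245,.2),(.503,-.0245,.088))
c=bot.camera('top');cv2.imwrite('pics/a1.png',cv2.resize(c['color'][100:260,150:330],(720,640)[:2],interpolation=cv2.INTER_CUBIC)[:600])"
```

```text
t 1.9 pos [ 0.5032 -0.03    0.201 ] F [0.  1.2 0.8] gap -0.0001 yaw ty [ 0.287  0.958 -0.004] q [-0.18  0.36  0.19  2.13 -0.1   0.65  1.36]
(0.503, -0.0245, 0.2) -> [0.0018 0.0053 0.001 ]
(0.503, -0.0245, 0.088) -> [0.0017 0.0057 0.113 ]
```

View pics/a1.png

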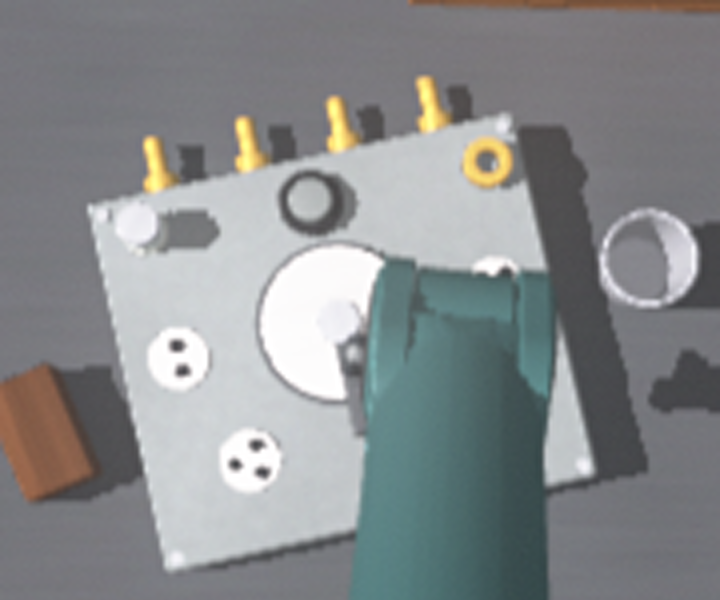

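The arm is over the -y side of the tab, which still points along 0 at (352,390) in the crop. I'll descend there.

drive_tool(steps=[[-1, 0, 0, 0.025, 0, 0, 0], [-1, 0, 0, 0.05, 0, 0, 0], [-1, 0, 0, 0.075, 0, 0, 0], [-1, 0, 0, 0.095, 0, 0, 0], [-1, 0, 0, 0.11, 0, 0, 0], [-1, 0, 0, 0.113, 0, 0, 0], [-1, 0, 0, 0.113, 0, 0, 0]])

```text
t: 2.65
tool_pos: [0.5022, -0.0272, 0.0878]
eef_rot: [-0.446, -3.107, 0.004]
contact_force: [-0.0, -0.4, 0.0]
finger_gap: -0.0
```

```bash
python3 -c "
from h import *
c=np.array([.5602,.0361]);y=.2442
L=[]
for a in np.radians([0,-10,-20,-30,-40]):
    th=a+y; q=c-.07*np.array([np.cos(th),np.sin(th)]); d=np.array([-np.sin(th),np.cos(th)])
    for o in([.02] if a else [.03,.02]): L.append((*(q-o*d).round(4),.088))
to(*L)"
```

```text
t 2.65 pos [ 0.5022 -0.0272  0.0878] F [-0.  -0.4  0. ] gap -0.0 yaw ty [ 0.281  0.96  -0.003] q [-0.13  0.55  0.12  2.21 -0.16  0.39  1.41]
(np.float64(0.4995), np.float64(-0.0099), 0.088) -> [ 0.0075  0.0158 -0.0002]
(np.float64(0.4971), np.float64(-0.0002), 0.088) -> [ 0.0125  0.0245 -0.0002]
(np.float64(0.4918), np.float64(0.0113), 0.088) -> [ 0.0208  0.034  -0.0002]
(np.float64(0.4885), np.float64(0.0235), 0.088) -> [ 0.0274  0.0448 -0.0002]
(np.float64(0.4874), np.float64(0.0362), 0.088) -> [ 0.032   0.0567 -0.0003]
(np.float64(0.4885), np.float64(0.0488), 0.088) -> [ 0.0345  0.0691 -0.0003]
```

drive_tool(steps=[[-1, 0.007, 0.015, 0, 0, 0, 0], [-1, 0.012, 0.023, 0, 0, 0, 0], [-1, 0.017, 0.028, 0, 0, 0, 0], [-1, 0.021, 0.034, 0, 0, 0, 0], [-1, 0.024, 0.038, 0, 0, 0, 0], [-1, 0.026, 0.042, 0, 0, 0, 0], [-1, 0.027, 0.045, 0, 0, 0, 0]])

```text
t: 3.35
tool_pos: [0.4888, 0.0233, 0.0879]
eef_rot: [-0.447, -3.107, 0.005]
contact_force: [1.0, -4.4, 1.2]
finger_gap: 0.0001
```

```bash
python3 -c "
from h import *
to((.4874,.0362,.088),(.4885,.0488,.088))
c=bot.camera('scene');print(proj(c,[.5,.03,.08]))
u,v=proj(c,[.5,.03,.08]).astype(int);cv2.imwrite('pics/a2.png',cv2.resize(c['color'][v-70:v+50,u-75:u+75],(750,600),interpolation=cv2.INTER_CUBIC))"
```

```text
t 3.35 pos [0.4888 0.0233 0.0879] F [ 1.  -4.4  1.2] gap 0.0001 yaw ty [ 0.282  0.959 -0.003] q [-0.24  0.54  0.13  2.24 -0.18  0.37  1.33]
(0.4874, 0.0362, 0.088) -> [ 0.0049  0.012  -0.0002]
(0.4885, 0.0488, 0.088) -> [ 0.0074  0.0244 -0.0002]
[253.1 183.2]
```

View pics/a2.png

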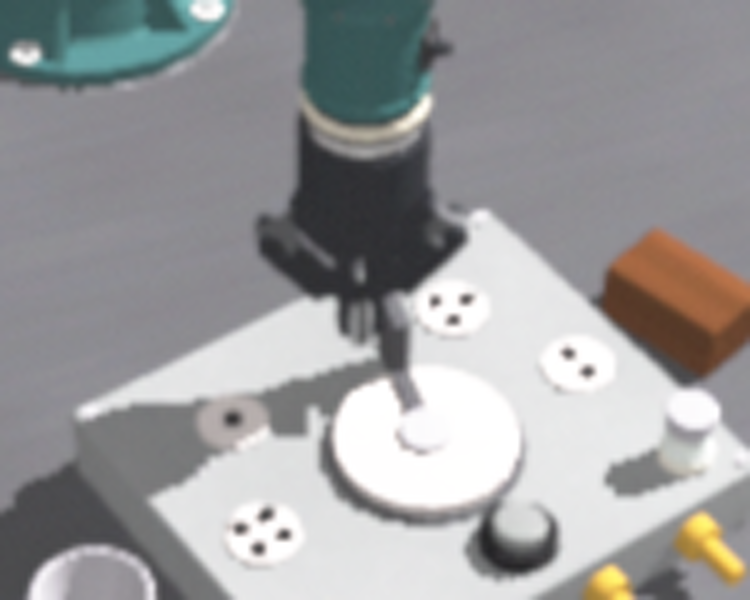

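The picture shows the closed finger at about (355,320) pressing the tab at (395,330). The dial is part-way round and the contact force is about 4.5 N, which fits the detent hump. I'll push a little further, gently.

drive_tool(steps=[[-1, 0.002, 0.004, 0, 0, 0, 0], [-1, 0.004, 0.008, 0, 0, 0, 0], [-1, 0.005, 0.012, 0, 0, 0, 0], [-1, 0.005, 0.014, 0, 0, 0, 0], [-1, 0.005, 0.014, 0, 0, 0, 0]])

```text
t: 3.9
tool_pos: [0.4873, 0.04, 0.0875]
eef_rot: [-0.443, -3.106, 0.003]
contact_force: [-0.8, 0.5, -0.5]
finger_gap: -0.0003
```

drive_tool(steps=[[-1, 0, 0, 0, 0, 0, 0], [-1, 0, 0, 0, 0, 0, 0], [-1, 0, 0, 0, 0, 0, 0], [-1, 0, -0.005, 0, 0, 0, 0], [-1, 0, -0.015, 0, 0, 0, 0], [-1, 0, -0.03, 0, 0, 0, 0]])

```text
t: 4.5
tool_pos: [0.4789, 0.0108, 0.0876]
eef_rot: [-0.441, -3.107, 0.003]
contact_force: [0.6, 0.1, -0.3]
finger_gap: -0.0001
```

```bash
python3 -c "
from h import *
to()
c=bot.camera('scene')
u,v=253,183;cv2.imwrite('pics/a3.png',cv2.resize(c['color'][v-70:v+50,u-75:u+75],(750,600),interpolation=cv2.INTER_CUBIC))
p=np.array([.5602,.0361])
for d in (-35,-45,-55,-90):
  th=np.radians(d)+.2442; print(d,(proj(c,[*(p-.07*np.array([np.cos(th),np.sin(th)])),.112])-[u-75,v-70])*5)"
```

```text
t 4.5 pos [0.4789 0.0108 0.0876] F [ 0.6  0.1 -0.3] gap -0.0001 yaw ty [ 0.279  0.96  -0.003] q [-0.21  0.54  0.12  2.26 -0.18  0.36  1.35]
-35 [421. 295.]
-45 [441.5 296. ]
-55 [461. 300.]
-90 [519.  330.5]
```

View pics/a3.png

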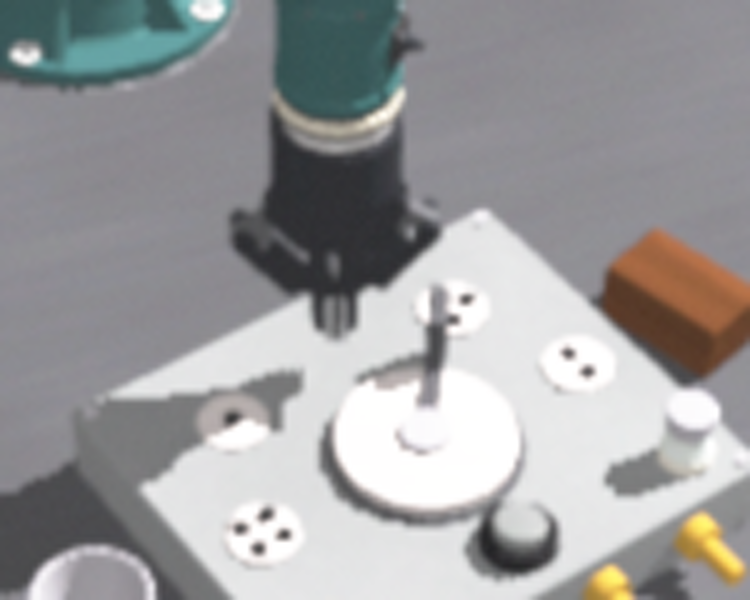

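The tab top at about (438,292) matches the -45° prediction (441,296), so it points at the three-dot tag and the detent has settled. I'll raise the arm and triangulate the button.

drive_tool(steps=[[-1, 0, 0, 0.0, 0, 0, 0], [-1, 0, 0, -0.04, 0, 0, 0], [-1, 0, 0, -0.08, 0, 0, 0], [-1, 0, 0, -0.11, 0, 0, 0], [-1, 0, 0, -0.11, 0, 0, 0]])

```text
t: 5.05
tool_pos: [0.4809, 0.0079, 0.2014]
eef_rot: [0.449, 3.106, -0.003]
contact_force: [0.3, 0.1, -0.8]
finger_gap: -0.0002
```

```bash
python3 -c "
from h import *
import pickle
a=pickle.load(open('top.pkl','rb'));b=pickle.load(open('scene.pkl','rb'))
for z in(.06,.065,.07,.075,.08,.085): print(z,ray(a,227.1,150.3,z),ray(b,282.0,216.8,z))
to((.6475,.0578,.198),(.6475,.0578,.1))"
```

```text
0.06 [0.6481 0.0583 0.06  ] [0.6383 0.0652 0.06  ]
0.065 [0.6473 0.0581 0.065 ] [0.642  0.0632 0.065 ]
0.07 [0.6464 0.0579 0.07  ] [0.6457 0.0612 0.07  ]
0.075 [0.6456 0.0578 0.075 ] [0.6493 0.0592 0.075 ]
0.08 [0.6447 0.0576 0.08  ] [0.653  0.0572 0.08  ]
0.085 [0.6439 0.0574 0.085 ] [0.6567 0.0552 0.085 ]
t 5.05 pos [0.4809 0.0079 0.2014] F [ 0.3  0.1 -0.8] gap -0.0002 yaw ty [ 0.283  0.959 -0.001] q [-0.28  0.34  0.21  2.18 -0.11  0.63  1.29]
(0.6475, 0.0578, 0.198) -> [-0.1456  0.095   0.0037]
(0.6475, 0.0578, 0.1) -> [-0.1453  0.0952  0.1017]
```

drive_tool(steps=[[-1, -0.04, 0.026, 0, 0, 0, 0], [-1, -0.08, 0.052, 0, 0, 0, 0], [-1, -0.12, 0.08, 0, 0, 0, 0], [-1, -0.145, 0.095, 0, 0, 0, 0], [-1, -0.145, 0.095, 0, 0, 0, 0], [-1, -0.145, 0.095, 0.03, 0, 0, 0], [-1, -0.145, 0.095, 0.07, 0, 0, 0], [-1, -0.145, 0.095, 0.1, 0, 0, 0]])

```text
t: 5.85
tool_pos: [0.6446, 0.0574, 0.0989]
eef_rot: [-0.45, -3.108, 0.005]
contact_force: [-0.3, -0.7, -0.2]
finger_gap: -0.0005
```

drive_tool(steps=[[-1, 0, 0, 0, 0, 0, 0], [-1, 0, 0, 0, 0, 0, 0]])

```text
t: 6.05
tool_pos: [0.6427, 0.0569, 0.0978]
eef_rot: [-0.45, -3.105, 0.006]
contact_force: [0.1, -0.4, -0.6]
finger_gap: 0.0001
```

```bash
python3 -c "
from h import *
to((.647,.058,.08),(.647,.058,.07))
c=bot.camera('scene')
u,v=265,195;cv2.imwrite('pics/a4.png',cv2.resize(c['color'][v-70:v+50,u-75:u+75],(750,600),interpolation=cv2.INTER_CUBIC))"
```

```text
t 6.05 pos [0.6427 0.0569 0.0978] F [ 0.1 -0.4 -0.6] gap 0.0001 yaw ty [ 0.284  0.959 -0.005] q [-0.27  0.66  0.16  1.88 -0.17  0.61  1.28]
(0.647, 0.058, 0.08) -> [-0.0038  0.0023  0.0178]
(0.647, 0.058, 0.07) -> [-0.0039  0.0024  0.0278]
```

View pics/a4.png

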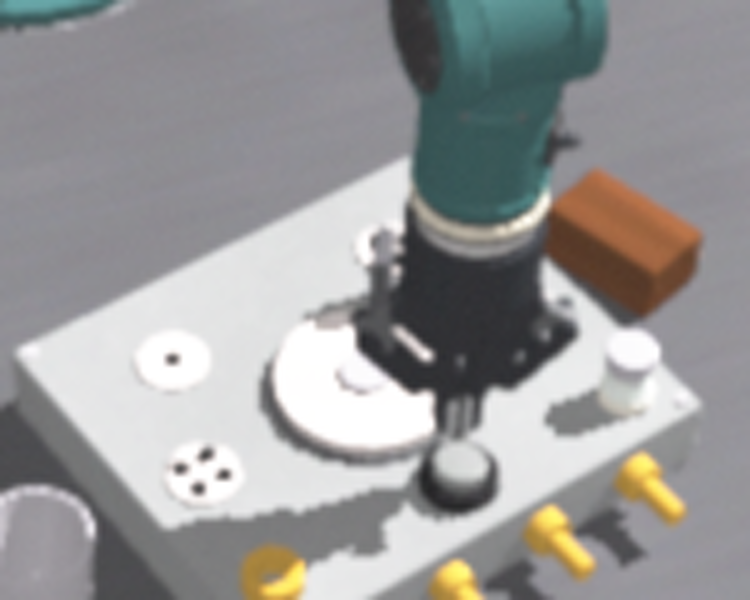

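The closed fingers hang just above the cap at (460,455), clear of the jar. The tab is still over the three-dot tag. Now I'll correct the centring and press in small steps.

drive_tool(steps=[[-1, -0.004, 0.002, 0, 0, 0, 0], [-1, -0.004, 0.002, 0.008, 0, 0, 0], [-1, -0.004, 0.002, 0.014, 0, 0, 0], [-1, -0.004, 0.002, 0.018, 0, 0, 0], [-1, -0.004, 0.002, 0.021, 0, 0, 0], [-1, -0.004, 0.002, 0.023, 0, 0, 0], [-1, -0.004, 0.002, 0.023, 0, 0, 0]])

```text
t: 6.8
tool_pos: [0.6484, 0.0578, 0.0761]
eef_rot: [-0.45, -3.107, 0.005]
contact_force: [-1.3, 0.3, 2.4]
finger_gap: -0.0002
```

drive_tool(steps=[[-1, 0, 0, 0.002, 0, 0, 0], [-1, 0, 0, 0.003, 0, 0, 0], [-1, 0, 0, 0.003, 0, 0, 0]])

```text
t: 7.1
tool_pos: [0.6485, 0.0578, 0.0733]
eef_rot: [-0.45, -3.107, 0.005]
contact_force: [-1.1, -0.3, 3.2]
finger_gap: 0.0002
```

drive_tool(steps=[[-1, 0, 0, 0.001, 0, 0, 0], [-1, 0, 0, 0.002, 0, 0, 0], [-1, 0, 0, 0.002, 0, 0, 0]])

```text
t: 7.4
tool_pos: [0.6485, 0.0578, 0.0714]
eef_rot: [-0.45, -3.107, 0.005]
contact_force: [-1.0, -0.0, 4.4]
finger_gap: 0.0001
```

drive_tool(steps=[[-1, 0, 0, 0.001, 0, 0, 0], [-1, 0, 0, 0.002, 0, 0, 0], [-1, 0, 0, 0.002, 0, 0, 0]])

```text
t: 7.7
tool_pos: [0.6485, 0.0577, 0.071]
eef_rot: [-0.45, -3.107, 0.004]
contact_force: [-4.0, -0.0, 14.0]
finger_gap: -0.0001
```

The force went from 2.4 N through 4.4 N to a hard stop at 14 N, over about 6 mm of travel, so the button is fully down. I'll retract straight up.

drive_tool(steps=[[-1, 0, 0, 0, 0, 0, 0], [-1, 0, 0, -0.01, 0, 0, 0], [-1, 0, 0, -0.04, 0, 0, 0], [-1, 0, 0, -0.08, 0, 0, 0], [-1, 0, 0, -0.12, 0, 0, 0], [-1, 0, 0, -0.14, 0, 0, 0], [-1, 0, 0, -0.14, 0, 0, 0], [-1, 0, 0, -0.14, 0, 0, 0]])

```text
t: 8.5
tool_pos: [0.6486, 0.0581, 0.2108]
eef_rot: [-0.45, -3.107, 0.004]
contact_force: [-0.7, -0.1, -0.4]
finger_gap: 0.0002
```

```bash
python3 -c "
from h import *
to()
c=bot.camera('scene');u,v=265,195
cv2.imwrite('pics/a5.png',cv2.resize(c['color'][v-70:v+50,u-75:u+75],(750,600),interpolation=cv2.INTER_CUBIC))"
```

```text
t 8.5 pos [0.6486 0.0581 0.2108] F [-0.7 -0.1 -0.4] gap 0.0002 yaw ty [ 0.284  0.959 -0.003] q [-0.3   0.53  0.21  1.81 -0.14  0.82  1.25]
```

View pics/a5.png

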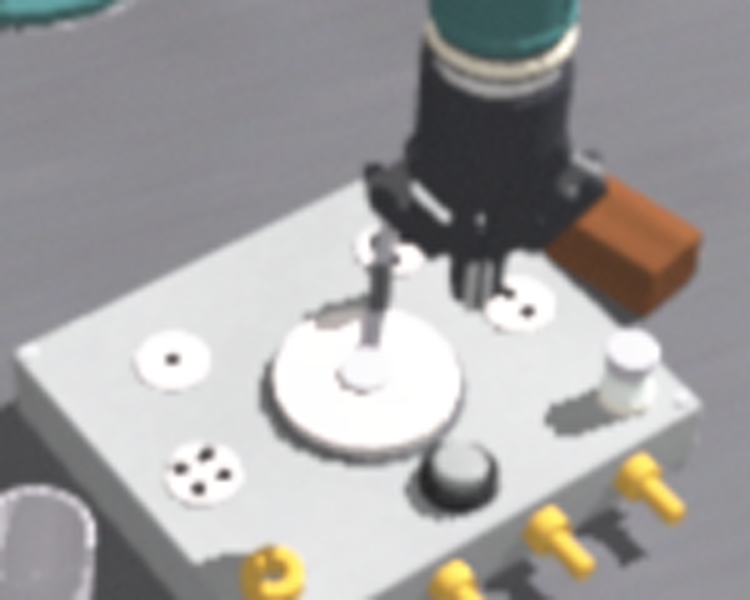

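The tab still points at the three-dot tag, and the cap is back up at (460,462), looking as it did before the press. The jar, collar, block and cup haven't moved, and the gripper is clear. I'll hand the job in.

```bash
python3 -c "
from h import *
print(bot.sign_off())"
```

```text
the job is handed in; nothing more can be done
None
```

The job is done and handed in at about 8.5 s; `sign_off` reports no verdict.

- **Dial:** I pushed the tab one click with the closed fingers, from 0 to -π/4, where the three-dot tag is. After I backed off, the tab top was within about 4 crop pixels (under 1 camera pixel) of where -45° should appear.
- **Button:** I then pressed the button straight down for about 6 mm. The force rose from 2.4 N to 4.4 N, then to 14 N at the hard stop, so it was fully down. I retracted straight up afterwards.
- **Last checks:** The final picture shows the tab still at the three-dot tag and the cap back up. The frit jar, collar, block and cup were where they had been. The contact force was back to about zero with the tool 0.21 m above the table.
- **Not checked:** I read the button's return and the positions of the nearby loose things by eye only. I did not look again at the colour jar, brush and can; the only time the arm could have come near them was the move over, with the tool at 0.20 m or higher, well above their tops.

No check failed or disagreed.

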